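# Zero the dial comparator on a copier roller and check that it repeats

## Robot

A 6-joint arm with a two-finger parallel gripper is mounted at the origin on the work surface. World frame = base frame: x ahead of the robot, y to its left, z up, the work surface at z = 0. Lengths are in m, angles in rad, forces in N, time in s.
With the tool pointing down it reaches from about 0.3 to 0.775 m from the base axis. Payload 14.6 kg.
Tool frame: the origin (TCP) lies at the very end of the fingers, on their centre line; the grasp point (between the pads) lies 19 mm behind it (ctrl.hold_point_z is the distance from the TCP to the grasp point, in m); x points along the fingers, y is the direction in which the jaws open and shut, and the axes are right-handed (so a half turn about x gives the same grasp; the last joint's range is limited). The gripper opens to 94 mm and grips with 3 to 60 N. Pads are 16 mm wide; open, the fingers measure 119 mm over their backs; the gripper's body (75 mm by 177 mm) begins 78 mm behind the grasp point.
Start: joints at [-1.204, 0.3, 1.521, -0, 1.321, -0.067], TCP at [0.231, -0.499, 0.205] pointing down, gripper open.
Joint ranges: [-3.03, 3.03], [-0.79, 2.21], [0.23, 2.52], [-1.04, 4.18], [0, 3.07], [-2.55, 2.55]. Speed limits (rad/s): [2.22, 2.22, 2.57, 3.14, 3.14, 3.14].

## Interface

Orientations are given as [roll, pitch, yaw] about the fixed x, y, z axes, in that order (R = Rz(yaw) Ry(pitch) Rx(roll)).
In Python, from station import get_obs, camera, ticket, ctrl gives the robot as it stands.
- The arm moves only by the tool step_arm, never from a script. Its argument "motion" is a list that holds one entry, the list of rows, each a list of 6 numbers: the shift along the tool's x, y, z in m, then the turn, a rotation vector about the tool's x, y, z in degrees. A call has 1 to 12 rows; each row shifts and turns the commanded pose from where the row before left it, along the tool's axes as they then stand; what a row does not reach is not made up. A row lasts 1/8 s, in which the tool goes at most 62.5 mm and 10.7 degrees, less where a joint would pass 70% of its speed; a pose out of reach is approached as far as the arm can. A call is refused whole if a number of a shift passes 0.0625 or a number of a turn 10.7, either way. A call with a gripper value outside its range is refused whole. "fingers" is the finger opening in m, from 0 to 0.094, set as the call begins (left out, the last holds). The fingers move at their own pace and stop on an object; "squeeze" is the grip in N (left out, the last holds). Time passes only in rows, so rows that do not move let the fingers close. It gives the time, the measured TCP pose, the force and the opening at its end, in the units of the state.
- get_obs(): the state, without advancing time (a new reading comes with each control period).
- camera(name): name is "scene" or "top" or "wrist"; returns a dict with "pixels" (400x640x3 uint8, red, green, blue), "fx", "fy", "cx", "cy" (pixels), "extrinsics" (4x4, takes a point from world to camera coordinates); the wrist camera has in their place "T_tool_cam" (4x4, takes a point from camera to tool coordinates, whose origin is the TCP and whose axes are the tool frame's). Camera axes: x right, y up, looking along -z (the intrinsics and any distortion apply to the point x, -y, -z); pixel columns grow to the right and rows downward; lengths in m; the calibration is good to about 2 mm. The wrist camera is an equidistant fisheye: a pixel r from the principal point sees the ray r / f radians off the axis. A picture is of the moment at which its call begins: read the wrist's pose just before it. There is no depth.
- ticket.hand_in(): hands the job in, once; it reports no verdict.
The state is a dict: "time_s": time; "qpos": joint angles; "joint_vel": joint speeds; "tau": joint torques, N m; "ee_pos": TCP position; "eef_rot": TCP orientation; "force": force on the tool from outside, world axes, zero at the start; "moment": the same for the moment, N m; "grip_width": finger opening in m.
Only numpy, scipy, OpenCV 4.12 (cv2) and the standard library are available. Lean on these libraries where they do the work, as an engineer would, in place of code of your own. Each camera call takes 0.05 s, during which the arm holds its last target.

## Task

The dial comparator stands over a known-good copier roller: turn the knurled knob on top of its column until the needle points at the zero wedge of the dial, to within half a division, and take the hand off. Then reseat the roller: press the tail of the spring hold-down beside the dial well down so that its foot lifts off the roller, hold it about a second and let it spring back, leaving the needle on zero. Do not turn the bezel of the dial, and leave the roller and the other parts where they lie.

Things in the scene. Friction and masses are not known exactly. Their poses are not given: they have to be found in the camera images.
- stand: Grey cast dial-comparator stand, bolted down. Origin: on the axis of its steel column, at bench level; its z is up, its x points away from the dial (the dial is on the -x side), the hold-down's finger pad sticks out on the -y side. Base plate 262 x 220 mm, 30 mm thick, from x = -205 to +57 mm; column 28 mm diameter, top cap 174 mm above the bench; an arm at 107 to 129 mm carries the gauge head 120 mm from the column.
- knob_grip (a point): Where to grip the fine-adjustment knob: on its (vertical) axis, 192 mm above the bench. The knob is a knurled dark steel cylinder, 36 mm diameter, 26 mm tall (176 to 202 mm above the bench), on top of the column; nothing else within 70 mm of its axis stands higher than 174 mm. It turns either way, is held by friction where it is left (0.05 N m), and the needle turns with it one to one and in the same sense: knob clockwise from above, needle clockwise by the same angle.
- fine_knob (a joint): Angle of the knurled knob, rad, growing clockwise seen from above; stops at -9 and +9, starts within 0.9 of 0.
- dial_centre (a point): Centre of the dial, on the needle's axis, at the needle's height (155.5 mm above the bench). The gauge is of the back-plunger kind: a round dial 100 mm across lying flat, face up, under a clear crystal, steel bezel on the rim (top 160.5 mm above the bench); white scale with 50 divisions, 7.2 degrees (5 mm at the needle's point) each.
- needle_tip (a point): Point of the slim black needle, 40 mm from the dial centre (the short broad tail points the other way). It lies at the needle's height.
- zero_mark (a point): The zero mark of the dial: the one broad black wedge at the rim, 12 mm wide and 10 mm long, pointing inwards, all other marks being thin lines; this point lies on its middle line, 40 mm from the dial centre, at the needle's height. Scale and bezel are clamped together at an angle that differs from start to start.
- pad (a point): Middle of the top of the black finger pad (22 x 28 mm) on the tail of the spring hold-down, a little steel rocker that presses a rubber foot on the roller. At rest the pad is level, 100.5 mm above the bench, 136 mm from the dial axis to the stand's -y side, outside the base plate; nothing stands above it, nothing below it but the bench. It moves with the rocker.
- hold_down_pivot (a point): Pivot of the hold-down, 78 mm from the dial axis towards the pad, 96 mm above the bench; the pivot's line is the stand's x axis. The pad's middle swings about it at 58 mm, the foot on the other side at 33 mm.
- hold_down (a joint): Angle of the hold-down, rad: 0 at rest, foot down, where its springs return it; grows as the pad is pressed down (a pad middle 17 mm lower is about 0.3), stop at 0.40 (pad about 22 mm lower). It takes 1.6 N on the pad to start and about 5 N to hold at 0.3; let go, it is back in less than half a second. The needle does not react to it.
- roller_centre (a point): Middle of the loose aluminium roller under the plunger, 28 mm diameter, 120 mm long with 12 mm steel journals to 194 mm, lying in two steel vee blocks on the base along the stand's y; axis 70 mm above the bench.
- small_gear: Loose black double gear, 28 mm diameter, 22 mm tall, on the front of the base plate. Origin under its centre.
- bearing: Loose ball bearing, 26 mm diameter, 8 mm thick, on the front of the base plate. Origin under its centre.
- motor: Loose white round motor, 70 mm diameter, 46 mm tall, on a green 85 x 110 mm board, left of the stand. Origin under it.
- gear_pair: Loose black and grey gear pair, 60 mm diameter, 37 mm tall, left of the stand. Origin under its centre.
- screw_dish: Steel dish of screws, 84 mm diameter, 20 mm tall, left of the stand. Origin under its centre.
- big_gear: Loose grey gear, 64 mm diameter, 22 mm tall, right of the stand. Origin under its centre.
- relay_board: Loose brown relay board, 60 x 75 mm, 22 mm tall, right of the stand. Origin under its centre.
- screwdriver: Screwdriver, 200 mm long, lying on the bench right of the stand.

How it is judged:
By the outcome, as a careful person would: the job done as asked, in the order asked, and still so for the second after the job is handed in, with the robot touching nothing.
It also fails if it takes over 64 s, if anything falls off the work surface, if the arm or the gripper's body presses on something with over 40 N, if the wrist force passes 120 N, or if a joint passes its speed limit or range.

## Working session

There is one attempt and no reset: what is moved stays moved. The work goes in short steps, Python scripts to look and compute and a tool call to move; the robot and the scene stay as the last step left them, time stands still between calls to the robot, and variables do not carry over. Pictures are saved under pics/ and viewed, and the job is handed in when it is done.

Besides the shell and the picture viewer there is one more tool, called as name(argument=value, ...), one argument or row to a line, values as JSON. step_arm: Moves the arm, as the interface text tells. Its arguments: {"type":"object","properties":{"motion":{"type":"array","items":{"type":"array","items":{"type":"array","items":{"type":"number"}}}},"fingers":{"type":"number"},"squeeze":{"type":"number"}},"required":["motion"]}

```bash
ls; mkdir -p pics; python3 - <<'E'
from station import get_obs,camera
import cv2,pickle
print(get_obs())
for n in ["scene","top","wrist"]:
    c=camera(n); pickle.dump(c,open(f'pics/{n}0.pkl','wb'))
    cv2.imwrite(f'pics/{n}0.png',c['pixels'][:,:,::-1])
    print(n,{k:v for k,v in c.items() if k!='pixels'})
E
```

```text
pics
{'time_s': 0.0, 'qpos': array([-1.20362763e+00,  3.00491695e-01,  1.52157992e+00, -2.09734751e-05,
        1.32067442e+00, -6.66106070e-02]), 'joint_vel': array([ 0.00169635, -0.00116492, -0.00087782,  0.00015233, -0.00020532,
        0.00124905]), 'tau': array([ 8.67233175e-04, -5.31812954e+01, -3.52737844e+01,  7.08105136e-02,
        2.44845764e-02, -9.45825741e-05]), 'ee_pos': array([ 0.23106146, -0.49882717,  0.20487552]), 'eef_rot': array([-1.61979542,  1.56964277,  1.95558175]), 'force': array([-4.80223767e-01,  1.37187204e-01,  4.67643382e-04]), 'moment': array([ 0.02745515, -0.06941163,  0.05179496]), 'grip_width': 0.09404326527052896}
scene {'fx': 375.0939647974769, 'fy': 375.0939647974769, 'cx': 321.4779050317526, 'cy': 203.49920964338625, 'extrinsics': array([[-0.3419507 ,  0.93967945,  0.00850004,  0.21207278],
       [-0.73695095, -0.27376797,  0.61802459,  0.34108813],
       [ 0.58307204,  0.20506982,  0.78611282, -1.35019887],
       [ 0.        ,  0.        ,  0.        ,  1.        ]])}
top {'fx': 495.5027976799664, 'fy': 495.5027976799664, 'cx': 320.81186227140773, 'cy': 198.63707772680942, 'extrinsics': array([[ 0.01555022, -0.99985243,  0.00730133, -0.00237464],
       [ 0.98799548,  0.01648747,  0.15360044, -0.55655851],
       [-0.15369816,  0.00482516,  0.98810606, -1.32666847],
       [ 0.        ,  0.        ,  0.        ,  1.        ]])}
wrist {'fx': 309.70691628693146, 'fy': 309.70691628693146, 'cx': 324.96909079656444, 'cy': 199.68881343710166, 'T_tool_cam': array([[ 1.50056945e-03,  2.67166153e-01, -9.63649311e-01,
        -1.80022212e-01],
       [ 9.99998801e-01, -7.69984473e-04,  1.34369821e-03,
         1.27205319e-03],
       [-3.83004324e-04, -9.63650172e-01, -2.67166988e-01,
        -7.71418729e-02],
       [ 0.00000000e+00,  0.00000000e+00,  0.00000000e+00,
         1.00000000e+00]])}
```

View pics/top0.png

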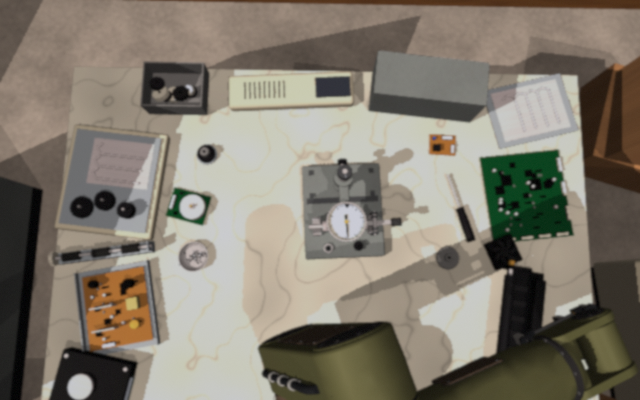

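View pics/scene0.png

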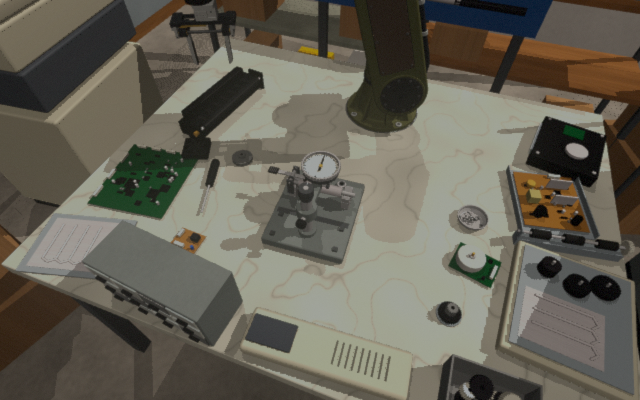

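```bash
python3 - <<'E'
import cv2
i=cv2.imread('pics/top0.png')[100:300,180:480]
cv2.imwrite('pics/top0c.png',cv2.resize(i,(0,0),fx=2.6,fy=2.6,interpolation=cv2.INTER_CUBIC))
E
```

```text
(no output)
```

View pics/top0c.png

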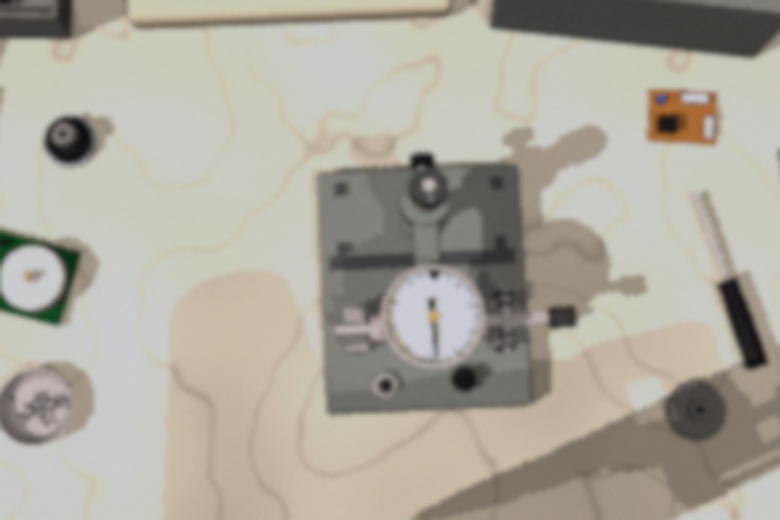

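View pics/wrist0.png

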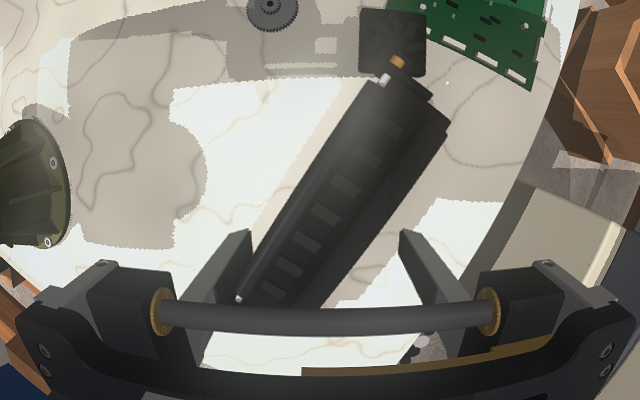

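The top view shows the stand at about (345,210), with the knob at the top and the dial below it. The zero wedge points at the column and the long thin end of the needle points about opposite. Next I localize these points.

```bash
cat > h.py <<'E'
import numpy as np,cv2,pickle
from scipy.spatial.transform import Rotation as R
def ray(c,u,v,z,obs=None):
    x=(u-c['cx'])/c['fx'];y=(v-c['cy'])/c['fy']
    if 'extrinsics' in c:
        E=c['extrinsics'];d=E[:3,:3].T@np.array([x,-y,-1.]);o=-E[:3,:3].T@E[:3,3]
    else:
        r=np.hypot(x,y);s=np.sinc(r/np.pi)
        dc=np.array([x*s,-y*s,-np.cos(r)])
        T=c['T_tool_cam'];W=R.from_euler('xyz',obs['eef_rot']).as_matrix()
        d=W@T[:3,:3]@dc;o=W@T[:3,3]+obs['ee_pos']
    return o+d*(z-o[2])/d[2]
def proj(c,p,obs=None):
    p=np.asarray(p,float)
    if 'extrinsics' in c:
        q=c['extrinsics'][:3,:3]@p+c['extrinsics'][:3,3]
        return c['cx']+c['fx']*q[0]/-q[2],c['cy']-c['fy']*q[1]/-q[2]
    W=R.from_euler('xyz',obs['eef_rot']).as_matrix();T=c['T_tool_cam']
    q=T[:3,:3].T@(W.T@(p-obs['ee_pos'])-T[:3,3])
    th=np.arctan2(np.hypot(q[0],q[1]),-q[2]);h=np.hypot(q[0],q[1])
    return c['cx']+c['fx']*th*q[0]/h,c['cy']-c['fy']*th*q[1]/h
E
python3 - <<'E'
from h import *
from station import get_obs
c=pickle.load(open('pics/top0.pkl','rb'))
f=lambda a,b,z:ray(c,180+(a+.5)/2.6-.5,100+(b+.5)/2.6-.5,z).round(4)
print('knob',f(429,187,.202)); print('dial',f(433,315,.1605))
for q in [(319,172),(518,165),(533,404),(328,412)]: print(f(*q,.03))
print('pad',f(562,316,.1005)); print('wedge',f(434,274,.1555),'tip',f(437,358,.1555))
o=get_obs();print(R.from_euler('xyz',o['eef_rot']).as_matrix().round(3))
E
```

```text
knob [ 0.6001 -0.0504  0.202 ]
dial [ 0.483  -0.0574  0.1605]
[0.6512 0.0599 0.03  ]
[ 0.6627 -0.156   0.03  ]
[ 0.4047 -0.1712  0.03  ]
[0.3929 0.045  0.03  ]
pad [ 0.4907 -0.1915  0.1005]
wedge [ 0.5236 -0.0584  0.1555] tip [ 0.4419 -0.0619  0.1555]
[[-0.     0.42  -0.907]
 [ 0.001 -0.907 -0.42 ]
 [-1.    -0.001 -0.   ]]
```

step_arm(
  motion=[
    [[-0.0046,-0.021,-0.0436,0,0,0],[-0.0046,-0.021,-0.0436,0,0,0],[-0.0046,-0.021,-0.0436,0,0,0],[-0.0046,-0.021,-0.0436,0,0,0],[-0.0046,-0.021,-0.0436,0,0,0],[-0.0046,-0.021,-0.0436,0,0,0],[-0.0046,-0.021,-0.0436,0,0,0],[-0.0046,-0.021,-0.0436,0,0,0],[-0.0046,-0.021,-0.0436,0,0,0],[-0.0046,-0.021,-0.0436,0,0,0],[-0.0046,-0.021,-0.0436,0,0,0],[-0.0046,-0.021,-0.0436,0,0,0]],
  ],
  fingers=0.07,
  squeeze=20,
)

```text
time_s: 1.65
ee_pos: [0.6008, -0.0491, 0.2606]
eef_rot: [-0.526, 1.57, 3.049]
force: [0.7, -0.1, 0.1]
grip_width: 0.0697
```

```bash
python3 - <<'E'
from h import *
from station import get_obs,camera
o=get_obs();c=camera('wrist');pickle.dump((c,o),open('pics/w1.pkl','wb'))
cv2.imwrite('pics/w1.png',c['pixels'][:,:,::-1])
print(o['qpos'],o['ee_pos'],o['time_s'],o['grip_width'])
print('knob top predicted',proj(c,[.6001,-.0504,.202],o))
print('dial',proj(c,[.483,-.0574,.1605],o))
E
```

```text
[-1.42264820e-01  3.86990163e-01  1.27800989e+00 -1.73535920e-05
  1.47693988e+00  9.94693400e-01] [ 0.60077918 -0.04908226  0.26058258] 1.65 0.06969004913440785
knob top predicted (np.float64(324.9390397999165), np.float64(214.12497873342744))
dial (np.float64(285.12746828962344), np.float64(298.0012868413995))
```

View pics/w1.png

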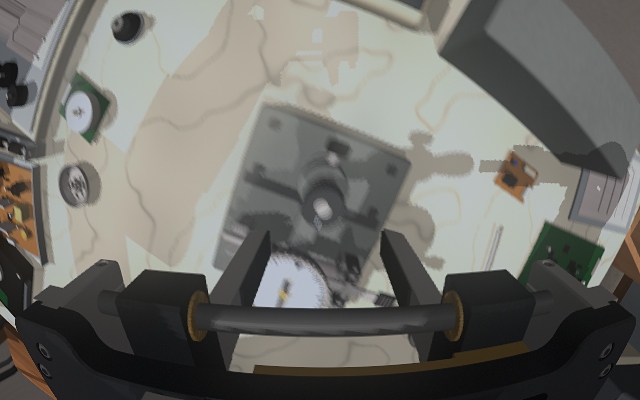

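```bash
python3 - <<'E'
import cv2
i=cv2.imread('pics/w1.png')[150:270,250:400]
cv2.imwrite('pics/w1c.png',cv2.resize(i,(0,0),fx=5,fy=5,interpolation=cv2.INTER_CUBIC))
E
```

```text
(no output)
```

View pics/w1c.png

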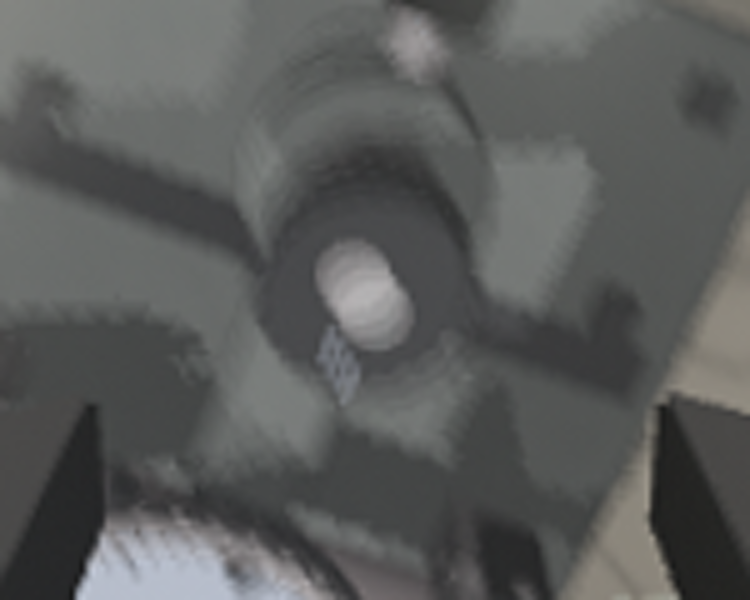

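```bash
python3 - <<'E'
from h import *
c,o=pickle.load(open('pics/w1.pkl','rb'))
for u,v in [(323.3,207.7),(323.3,206),(324.5,208)]: print(ray(c,u,v,.202,o))
print(R.from_euler('xyz',o['eef_rot']).as_matrix().round(3))
E
```

```text
[ 0.60448558 -0.04691118  0.202     ]
[ 0.60578339 -0.04631173  0.202     ]
[ 0.60466336 -0.04789403  0.202     ]
[[-0.     0.42  -0.907]
 [ 0.    -0.907 -0.42 ]
 [-1.    -0.     0.   ]]
```

step_arm(
  motion=[
    [[0.012,0,-0.003,0,0,0],[0.014,0,0,0,0,0],[0.014,0,0,0,0,0],[0.014,0,0,0,0,0],[0.014,0,0,0,0,0],[0.014,0,0,0,0,0],[0,0,0,0,0,0]],
  ],
)

```text
time_s: 2.58
ee_pos: [0.6023, -0.0492, 0.1774]
eef_rot: [-0.577, 1.569, 2.998]
force: [0.2, 0.1, 0.6]
grip_width: 0.0701
```

step_arm(
  motion=[
    [[0,0,0,0,0,0],[0,0,0,0,0,0],[0,0,0,0,0,0],[0,0,0,0,0,0],[0,0,0,0,0,0]],
  ],
  fingers=0.03,
  squeeze=20,
)

```text
time_s: 3.2
ee_pos: [0.6024, -0.0482, 0.1789]
eef_rot: [-1.493, 1.569, 2.083]
force: [-4.5, 6.1, 2.7]
grip_width: 0.0355
```

step_arm(
  motion=[
    [[0,-0.001,0,-5,0,0],[0,0,0,-9,0,0],[0,0,0,-9,0,0],[0,0,0,-9,0,0],[0,0,0,-9,0,0],[0,0,0,-9,0,0]],
  ],
)

```text
time_s: 3.95
ee_pos: [0.6019, -0.0478, 0.1789]
eef_rot: [-2.07, 1.57, 2.383]
force: [-4.3, 3.2, 3.3]
grip_width: 0.0359
```

step_arm(
  motion=[
    [[0,0,0,-9,0,0],[0,0,0,-9,0,0],[0,0,0,-9,0,0],[0,0,0,-9,0,0],[0,0,0,-9,0,0],[0,0,0,-9,0,0],[0,0,0,-9,0,0],[0,0,0,-9,0,0],[0,0,0,-9,0,0],[0,0,0,-9,0,0],[0,0,0,-9,0,0],[0,0,0,0,0,0]],
  ],
)

```text
time_s: 5.45
ee_pos: [0.6012, -0.0483, 0.1789]
eef_rot: [-3.064, 1.568, 3.115]
force: [-10.1, -0.0, 6.0]
grip_width: 0.0356
```

```bash
python3 - <<'E'
from h import *
from station import get_obs,camera
o=get_obs();c=camera('wrist');pickle.dump((c,o),open('pics/w2.pkl','wb'))
t=camera('top');pickle.dump(t,open('pics/t2.pkl','wb'))
cv2.imwrite('pics/w2.png',c['pixels'][:,:,::-1]);cv2.imwrite('pics/t2.png',t['pixels'][:,:,::-1])
print(o['qpos'],o['ee_pos'],o['time_s'],o['grip_width'],o['moment'])
print('dial',proj(c,[.483,-.0574,.1605],o))
print(R.from_euler('xyz',o['eef_rot']).as_matrix().round(3))
E
```

```text
[-1.40766406e-01  4.41075395e-01  1.39142164e+00 -3.38759306e-04
  1.31195865e+00 -1.60661673e+00] [ 0.60117081 -0.04831195  0.17888097] 5.45 0.035609548232132714 [0.0634964  2.01136212 0.05866809]
dial (np.float64(292.96420525228575), np.float64(56.684423508218146))
[[-0.003  0.105  0.995]
 [ 0.     0.995 -0.105]
 [-1.    -0.    -0.003]]
```

View pics/w2.png

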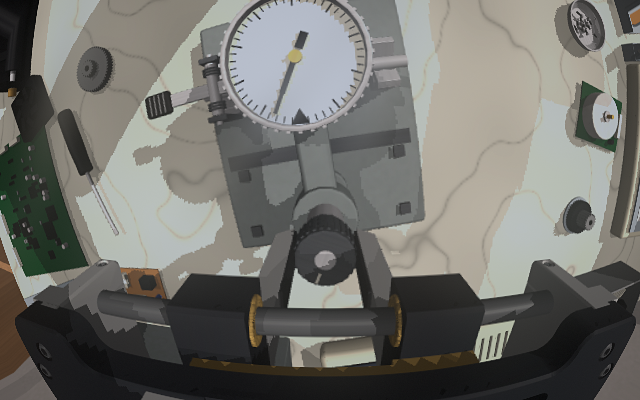

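```bash
cat > crop.py <<'E'
import sys,cv2
i=cv2.imread(sys.argv[1])[0:140,215:385]
cv2.imwrite(sys.argv[2],cv2.resize(i,(0,0),fx=4.25,fy=4.25,interpolation=cv2.INTER_CUBIC))
E
python3 crop.py pics/w2.png pics/w2c.png
```

```text
(no output)
```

View pics/w2c.png

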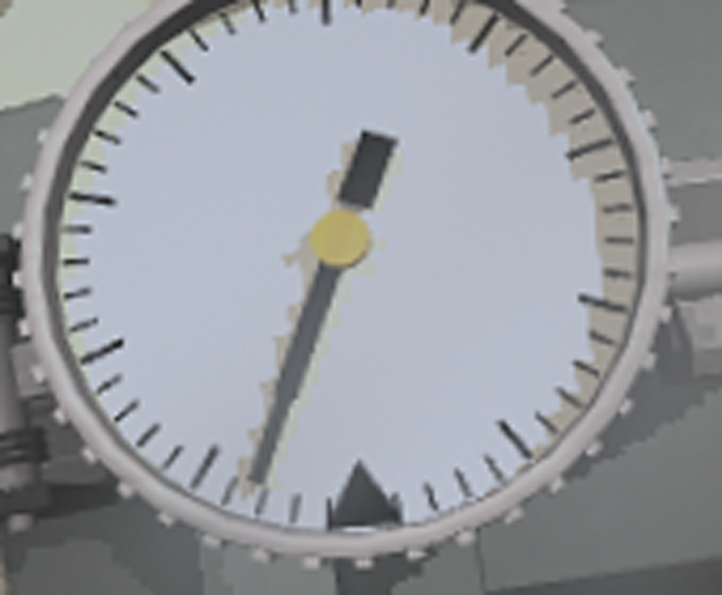

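```bash
cat > ang.py <<'E'
from h import *
def run(f,cen,tip,tail,wa,wb,zs=.1535):
    c,o=pickle.load(open(f,'rb'))
    P=lambda p,z:ray(c,215+(p[0]+.5)/4.25-.5,(p[1]+.5)/4.25-.5,z,o)[:2]
    C,T,A=P(cen,.156),P(tip,.1555),P(tail,.1555)
    a=lambda d:np.degrees(np.arctan2(d[1],d[0]))
    print('centre',C,'r tip',np.hypot(*(T-C)),'needle via centre',a(T-C),'via tail',a(T-A))
    for z in (.1535,.1555):
        Cz=P(cen,.156);print(z,'wedge apex',a(P(wa,z)-Cz),'base',a(P(wb,z)-Cz))
E
python3 -c "
from ang import *
run('pics/w2.pkl',(341,238),(255,487),(378,135),(361,461),(365,522))"
```

```text
centre [ 0.48149854 -0.05646598] r tip 0.0410397349665919 needle via centre -25.151428462427358 via tail -24.857342751961692
0.1535 wedge apex -1.3789667907819008 base -1.6518857188398295
0.1555 wedge apex -1.126907847611153 base -1.4507431979777983
```

The needle reads -25.0° and the wedge -1.4°, so it needs 23.5° more counter-clockwise.

step_arm(
  motion=[
    [[0,0,-0.001,-8,0,0],[0,0,0,-8,0,0],[0,0,0,-7.5,0,0],[0,0,0,0,0,0],[0,0,0,0,0,0],[0,0,0,0,0,0]],
  ],
)

```text
time_s: 6.3
ee_pos: [0.6011, -0.0485, 0.1789]
eef_rot: [-2.447, 1.57, -2.148]
force: [-4.9, -2.9, 4.2]
grip_width: 0.0358
```

```bash
cat > look.py <<'E'
import sys
from h import *
from station import get_obs,camera
n=sys.argv[1]
o=get_obs();c=camera('wrist');pickle.dump((c,o),open(f'pics/{n}.pkl','wb'))
cv2.imwrite(f'pics/{n}.png',c['pixels'][:,:,::-1])
print(o['qpos'].round(3),o['ee_pos'],o['time_s'],o['grip_width'],o['force'])
E
python3 look.py w3; python3 crop.py pics/w3.png pics/w3c.png
```

```text
[-1.410e-01  4.390e-01  1.394e+00 -1.000e-03  1.309e+00 -2.011e+00] [ 0.60110347 -0.04853272  0.17889564] 6.3 0.035784092362229805 [-4.862943   -2.88381789  4.24264145]
```

View pics/w3c.png

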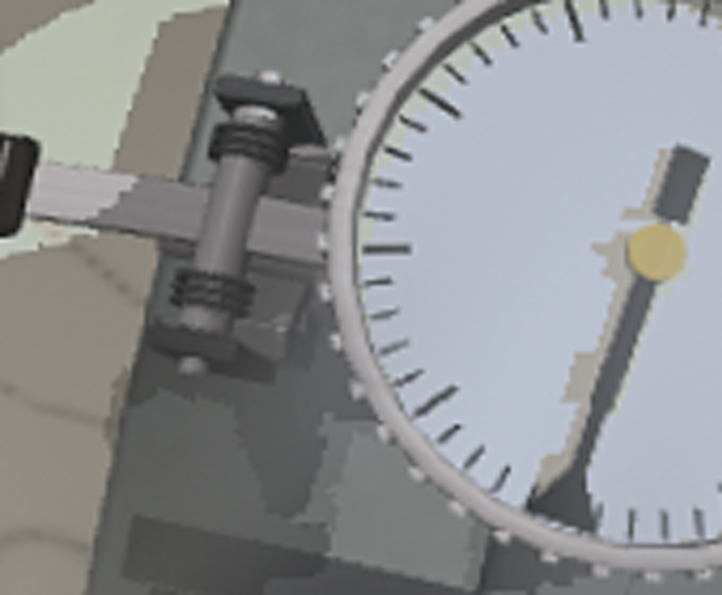

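step_arm(
  motion=[
    [[0,0,0,0,0,0],[0,0,0,0,0,0],[0,0,0,0,0,0],[0,0,0,0,0,0],[-0.02,0,0,0,0,0],[-0.02,0,0,0,0,0],[-0.03,0,0.02,8,0,0],[-0.01,0,0.02,8,0,0],[0,0,0,0,0,0],[0,0,0,0,0,0]],
  ],
  fingers=0.06,
)

```text
time_s: 7.6
ee_pos: [0.6394, -0.0391, 0.2577]
eef_rot: [3.032, 1.569, 3.059]
force: [0.6, 0.2, -0.1]
grip_width: 0.0599
```

```bash
python3 look.py w4; python3 - <<'E'
from h import *
c,o=pickle.load(open('pics/w4.pkl','rb'));print(proj(c,[.4815,-.0565,.1555],o))
E
```

```text
[-0.118  0.48   1.154 -0.     1.509 -1.716] [ 0.63944278 -0.03906321  0.25770277] 7.6 0.05991675105595717 [ 0.62326887  0.24134401 -0.07402323]
(np.float64(311.4620380694811), np.float64(30.316804348668427))
```

View pics/w4.png

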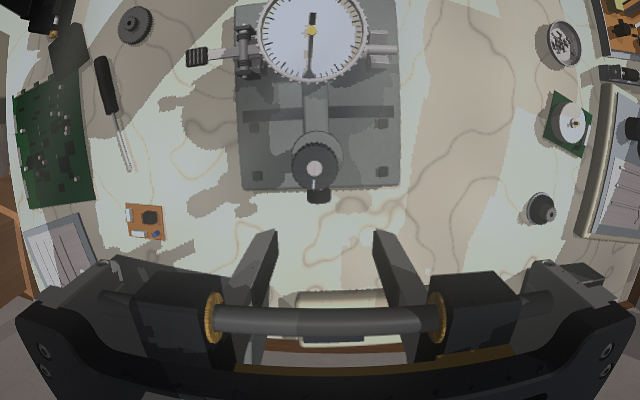

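The hand is clear. I'll move so that the camera is right above the dial.

step_arm(
  motion=[
    [[0,0,-0.03,0,0,0],[0,0,-0.03,0,0,0],[0,0,-0.02,0,0,0],[0,0,0,0,0,0],[0,0,0,0,0,0]],
  ],
)

```text
time_s: 8.28
ee_pos: [0.5605, -0.0409, 0.2586]
eef_rot: [0.258, 1.571, 0.282]
force: [0.1, -0.2, 0.6]
grip_width: 0.0601
```

```bash
python3 look.py w5; python3 - <<'E'
from h import *
c,o=pickle.load(open('pics/w5.pkl','rb'));u,v=proj(c,[.4815,-.0565,.1555],o);print(u,v)
i=cv2.imread('pics/w5.png')
u0,v0=int(u)-75,max(0,int(v)-70);print(u0,v0)
cv2.imwrite('pics/w5c.png',cv2.resize(i[v0:v0+140,u0:u0+150],(0,0),fx=4.25,fy=4.25,interpolation=cv2.INTER_CUBIC))
E
```

```text
[-0.138  0.292  1.408  0.     1.442 -1.733] [ 0.56046328 -0.04094901  0.25857836] 8.275 0.06009405585597648 [ 0.08968525 -0.17391533  0.64834477]
310.99543900878587 114.4807364327417
235 44
```

View pics/w5c.png

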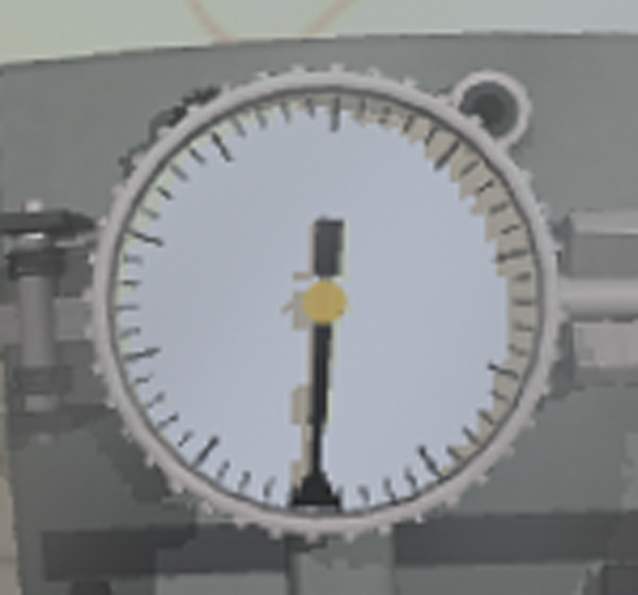

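The needle sits on the wedge's middle line: needle direction 2.6° in the image, wedge 2.3–2.8°. The knob is done. Next I move above the pad with the fingers closed and the body's long side parallel to the stand's x.

step_arm(
  motion=[
    [[0,-0.0497,-0.0245,0,0,0],[0,-0.0497,-0.0245,0,0,0],[0,-0.0497,-0.0245,0,0,0],[0,0,0,9.8,0,0],[0,0,0,9.8,0,0],[0,0,0,9.8,0,0],[0,0,0,9.8,0,0],[0,0,0,9.8,0,0],[0,0,0,9.8,0,0],[0,0,0,9.8,0,0],[0,0,0,9.8,0,0],[0,0,0,9.8,0,0]],
  ],
  fingers=0.0,
)

```text
time_s: 9.82
ee_pos: [0.4907, -0.1918, 0.2582]
eef_rot: [-2.084, 1.57, 2.679]
force: [0.2, 0.3, 0.6]
grip_width: 0.0006
```

step_arm(
  motion=[
    [[0,0,0,0,0,0],[0,0,0,0,0,0]],
  ],
)

```text
time_s: 10.07
ee_pos: [0.4904, -0.1917, 0.2584]
eef_rot: [-2.088, 1.57, 2.684]
force: [0.4, -0.4, -0.2]
grip_width: 0.0009
```

```bash
python3 look.py w6; python3 - <<'E'
from h import *
c,o=pickle.load(open('pics/w6.pkl','rb'))
print(proj(c,[.4905,-.192,.1005],o));print(R.from_euler('xyz',o['eef_rot']).as_matrix().round(3))
E
```

```text
[-0.442  0.211  1.509  0.     1.422 -0.501] [ 0.49038575 -0.19172841  0.2584217 ] 10.075 0.0009099992462481162 [ 0.37604252 -0.40824694 -0.21206924]
(np.float64(325.3424592116282), np.float64(185.4481368808272))
[[-0.     0.998  0.059]
 [ 0.     0.059 -0.998]
 [-1.    -0.    -0.   ]]
```

View pics/w6.png

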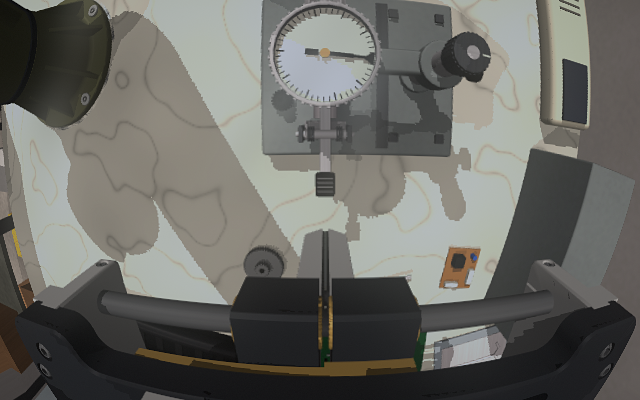

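step_arm(
  motion=[
    [[0.03,0,0,0,0,0],[0.03,0,0,0,0,0],[0.03,0,0,0,0,0],[0.03,0,0,0,0,0],[0.024,0,0,0,0,0],[0.006,0,0,0,0,0],[0,0,0,0,0,0]],
  ],
)

```text
time_s: 11.0
ee_pos: [0.4904, -0.1918, 0.1091]
eef_rot: [0.935, 1.571, -0.58]
force: [0.4, -0.6, 0.5]
grip_width: 0.0005
```

step_arm(
  motion=[
    [[0.006,0,0,0,0,0],[0.006,0,0,0,0,0],[0.006,0,0,0,0,0],[0.004,0,0,0,0,0],[0.003,0,0,0,0,0],[0,0,0,0,0,0]],
  ],
)

```text
time_s: 11.75
ee_pos: [0.4904, -0.1915, 0.0837]
eef_rot: [2.229, 1.57, 0.714]
force: [0.3, 1.4, 6.1]
grip_width: 0.0007
```

```bash
python3 look.py w7
```

```text
[-0.442  0.384  1.714  0.     1.044 -0.497] [ 0.49037925 -0.19145804  0.08367795] 11.75 0.0007143320145046021 [0.26997546 1.43200345 6.11940045]
```

View pics/w7.png

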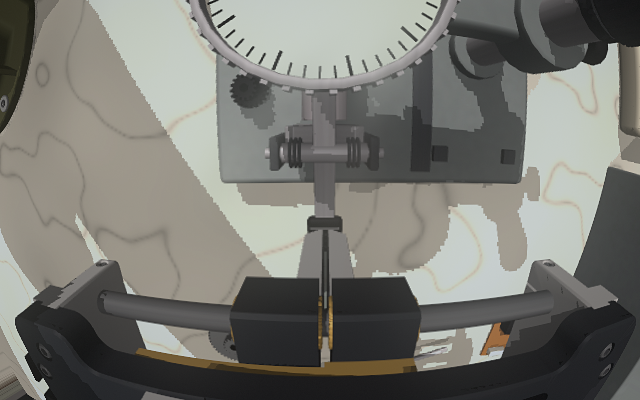

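The pad is pressed: 6.1 N at z = 83.7 mm, which is about 0.3–0.35 rad. I'll hold for about a second, then lift straight up fast.

step_arm(
  motion=[
    [[0,0,0,0,0,0],[0,0,0,0,0,0],[0,0,0,0,0,0],[0,0,0,0,0,0],[0,0,0,0,0,0],[0,0,0,0,0,0],[0,0,0,0,0,0],[-0.05,0,0,0,0,0],[-0.05,0,0,0,0,0],[-0.05,0,0,0,0,0],[-0.025,0,0,0,0,0],[0,0,0,0,0,0]],
  ],
)

```text
time_s: 13.3
ee_pos: [0.4905, -0.1918, 0.2597]
eef_rot: [1.073, 1.568, -0.442]
force: [-0.1, -0.0, -0.2]
grip_width: 0.0006
```

step_arm(
  motion=[
    [[0,0,0,0,0,0],[0,0,0,0,0,0],[0,0,0,0,0,0]],
  ],
)

```text
time_s: 13.68
ee_pos: [0.49, -0.1916, 0.2578]
eef_rot: [-2.065, 1.569, 2.702]
force: [-0.2, -0.5, -0.7]
grip_width: 0.0005
```

```bash
python3 look.py w8; python3 - <<'E'
from h import *
i=cv2.imread('pics/w8.png')[0:210,240:400]
cv2.imwrite('pics/w8c.png',cv2.resize(i,(0,0),fx=2.85*1.0,fy=2.85,interpolation=cv2.INTER_CUBIC))
c,o=pickle.load(open('pics/w8.pkl','rb'));print(proj(c,[.4905,-.192,.1005],o))
i=cv2.imread('pics/w8.png')[0:110,260:390]
cv2.imwrite('pics/w8d.png',cv2.resize(i,(0,0),fx=5,fy=5,interpolation=cv2.INTER_CUBIC))
E
```

```text
[-0.442  0.211  1.51  -0.     1.422 -0.497] [ 0.49001079 -0.19160693  0.25783626] 13.675 0.0005427394256914969 [-0.22069045 -0.5462001  -0.74410887]
(np.float64(325.79178460004647), np.float64(185.74962620891012))
```

View pics/w8.png

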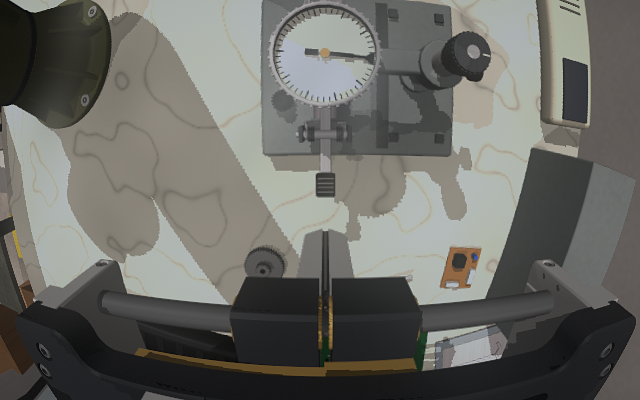

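View pics/w8d.png

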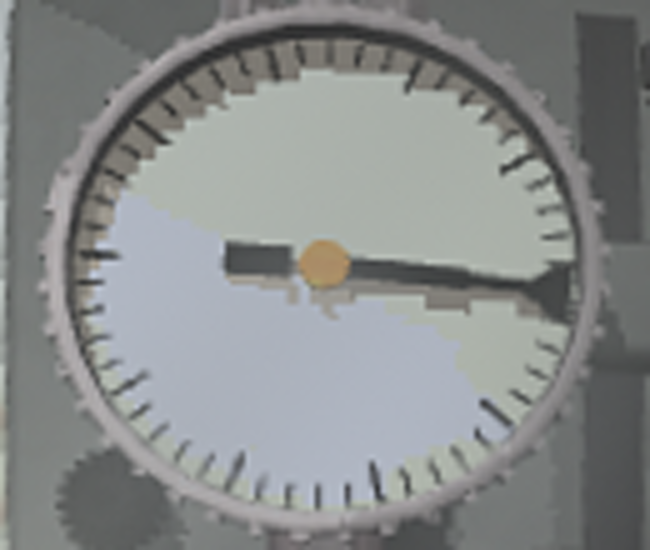

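The pad is back at (325,185), as before pressing. The needle still ends on the wedge, and the loose parts are unmoved.

```bash
python3 -c "
from station import ticket,get_obs
print(get_obs()['time_s'],ticket.hand_in())"
```

```text
the job is handed in; nothing more can be done
13.725 None
```

I set the needle on zero, pressed and released the hold-down, and handed the job in at 13.7 s of the 64 s allowed.

- **Knob:** I gripped it and turned it about 172° counter-clockwise, then let go and took the hand off. Seen from above, the needle lay at 2.6° in the image and the wedge's middle line at 2.3–2.8°. That is about 0.5° apart or less, and half a division is 3.6°.
- **Hold-down:** I pressed the pad with closed fingers to 83.7 mm above the bench, about 17 mm down, which is an estimated 0.3–0.35 rad. It took 6.1 N. I held it for about a second and lifted straight off.
- **Last picture:** The pad was back where it had been, and the needle still ended on the wedge. I did not touch the bezel, and the parts in view looked unmoved. This view is at a slant, so the fine angle check is the earlier one from above. I did not see the foot lift or check the roller close up.
- **Disagreement:** The top and wrist cameras differed by about 5 mm on the knob's position. I gripped in between, and the sideways force while turning stayed at about 10 N.

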